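# Find the lead-loaded mallet by its weight

### The arm

A 6-joint arm with a two-finger parallel gripper is mounted at the origin on the work surface. World frame = base frame: x ahead of the robot, y to its left, z up, the work surface at z = 0. Lengths are in mm, angles in rad, forces in N, time in s.
With the tool pointing down it reaches from about 350 to 975 mm from the base axis. Payload 4.9 kg.
Tool frame: the origin (TCP) lies on the centre line of the jaws, within the pads' length; the fingertips stand r.finger_overhang ahead of it and the grasp point (between the pads) is the TCP (r.finger_overhang is the distance from the TCP to the fingertips, in mm); z points along the fingers, y is the line along which they close (so a half turn about z gives the same grasp; the last joint's range is limited). The gripper opens to 85 mm and grips with 20 to 120 N. Pads are 22 mm wide; open, the fingers measure 114 mm over their backs; the gripper's body (76 mm by 85 mm) begins 54 mm behind the grasp point. The pads swing forward as they close: fully open they stand 13 mm farther back than shut.
Start: joints at [-1.43, 0.053, 1.613, -0, 1.476, -0.119], TCP at [160.55, -604.008, 250.304] pointing down, gripper open.
Joint ranges: [-3.01, 3.01], [-1.01, 2.22], [0.06, 2.58], [-1.02, 4.17], [0.09, 2.62], [-3.14, 3.14]. Speed limits (rad/s): [2.57, 2.57, 3.14, 3.14, 3.14, 3.14].

### API

Orientations are given as a unit quaternion [w, x, y, z].
In Python, from rig import read_state, read_camera, get_calibration, r gives the robot as it stands.
- The arm moves only by the tool carry_out, never from a script. Its argument "deltas" is a list of rows, each a list of 7 numbers: the shift along the world's x, y, z in cm, then the turn, a rotation vector about the world's x, y, z in rad, then the closure, from -1 (fully open) to 1 (shut). A call has 1 to 5 rows; each row is the pose to reach, as a shift and turn from the pose commanded when the call began; what a row does not reach only later rows make up. A row lasts 1/10 s, in which the tool goes at most 50 mm and 8.59 degrees, less where a joint would pass 70% of its speed; a pose out of reach is approached as far as the arm can. A call with a gripper value outside its range is refused whole. The fingers move at their own pace and stop on an object; the grip force is fixed at half the most. Time passes only in rows, so rows that repeat a pose let the fingers close. It gives the time, the measured TCP pose, the force, the opening and the grip force at its end, in the units of the state.
- read_state(): the state, without advancing time (a new reading comes with each control period).
- read_camera(name): name is "scene" or "top" or "wrist"; returns the picture (384x512x3 uint8, red, green, blue); there is no depth.
- get_calibration(name): a dict with "vfov" (degrees; the focal length in pixels is half the picture's height over the tangent of half this angle, whatever the lens; pixels are square), "cx", "cy" (the principal point, pixels), "R" (3x3) and "t" (3): a world point X has camera coordinates R X + t. Camera axes: x right, y down, z forward; pixel columns grow to the right and rows downward; lengths in mm; the calibration is good to about 2 mm. A picture is of the moment at which its call begins: read the wrist's pose just before it. get_calibration takes no time and is no camera call; for the wrist camera it gives the pose at the moment of the call.
- r.hand_in(): hands the job in; it is judged then, once.
The state is a dict: "time_s": time; "joint_pos": joint angles; "qd": joint speeds; "effort": joint torques, N m; "eef_pos": TCP position; "orientation": TCP orientation; "contact_force": force on the tool from outside, world axes, zero at the start; "moment": the same for the moment, N m; "finger_gap": finger opening in mm; "gripper_force": force on a finger pad.
Only numpy, scipy, OpenCV 4.12 (cv2) and the standard library are available. Lean on these libraries where they do the work, as an engineer would, in place of code of your own. Each camera call takes 0.05 s, during which the arm holds its last target. There are 200 camera calls.

### The job

One of the three carving mallets has a lead core and is more than twice as heavy as the others, though they all look the same. Find it by feeling their weight and stand it, head down, in the plywood mallet pocket; leave the other two standing upright at their places on the bench, and do not disturb the spoon, the brush and the jar.

Things in the scene. Friction and masses are not known exactly. Their poses are not given: they have to be found in the camera images.
- mallet_a: look-alike wooden carving mallet, standing head down, handle up. Pale octagonal head, 66 mm across flats, 72 across corners, 70 mm high; dark round handle, 26 mm thick, up to 160 mm (flared to 38 mm at 70 to 80 mm). Origin: centre of the head's underside; z up along the handle. One mallet has a hidden lead core and weighs 0.55 to 0.75 kg; the others 0.22 to 0.30 kg
- mallet_b: look-alike wooden carving mallet, standing head down, handle up. Pale octagonal head, 66 mm across flats, 72 across corners, 70 mm high; dark round handle, 26 mm thick, up to 160 mm (flared to 38 mm at 70 to 80 mm). Origin: centre of the head's underside; z up along the handle. One mallet has a hidden lead core and weighs 0.55 to 0.75 kg; the others 0.22 to 0.30 kg
- mallet_c: look-alike wooden carving mallet, standing head down, handle up. Pale octagonal head, 66 mm across flats, 72 across corners, 70 mm high; dark round handle, 26 mm thick, up to 160 mm (flared to 38 mm at 70 to 80 mm). Origin: centre of the head's underside; z up along the handle. One mallet has a hidden lead core and weighs 0.55 to 0.75 kg; the others 0.22 to 0.30 kg
- pocket: square open-topped plywood mallet pocket, fixed to the bench: 96 mm by 96 mm outside, 60 mm high, 82 mm by 82 mm inside, walls and floor 7 mm thick, so a mallet in it stands 7 mm above the bench. Origin: centre of its underside, on the bench; z up, x and y along its sides
- spoon: wooden spoon, about 190 mm long, lying on the bench; a bystander. Origin: under its middle; x along it
- brush: flat glue brush with a dark wooden handle, about 200 mm long, lying on the bench; a bystander. Origin: under its middle; x along it
- oil_jar: amber glass jar with a steel lid, 64 mm in diameter, 85 mm high; a bystander. Origin: centre of its underside; z up

How it is judged:
By the outcome, as a careful person would: the job done as asked, in the order asked, and still so for the second after the job is handed in, with the robot touching nothing.
It also fails if it takes over 72 s, if anything falls off the work surface, if the arm or the gripper's body presses on something with over 40 N, if the wrist force passes 120 N, or if a joint passes its speed limit or range.

## Working session

There is one attempt and no reset: what is moved stays moved. The work goes in short steps, Python scripts to look and compute and a tool call to move; the robot and the scene stay as the last step left them, time stands still between calls to the robot, and variables do not carry over. Pictures are saved under pics/ and viewed, at most 10 in all, crops included, and the job is handed in when it is done.

Besides the shell and the picture viewer there is one more tool, called after ">>>" as name(argument=value, ...), one argument or row to a line, values as JSON. carry_out: Moves the arm, as the interface text tells. Its arguments: {"type":"object","properties":{"deltas":{"type":"array","items":{"type":"array","items":{"type":"number"}}}},"required":["deltas"]}

```bash
mkdir -p pics; ls; python3 - <<'E'
from rig import *
import cv2
s=read_state();print({k:s[k] for k in s}); print(r.finger_overhang)
for n in("scene","top"):
    cv2.imwrite(f"pics/{n}0.png",cv2.cvtColor(read_camera(n),cv2.COLOR_RGB2BGR)); c=get_calibration(n);print(n,c)
E
```

```text
pics
{'time_s': 0.0, 'joint_pos': array([-1.42999023e+00,  5.33698927e-02,  1.61431298e+00, -1.31448131e-05,
        1.47602448e+00, -1.19008902e-01]), 'qd': array([-0.00080929, -0.00043453,  0.00123646,  0.00039428, -0.00129231,
       -0.00041327]), 'effort': array([ 2.13986190e-03, -3.93684912e+01, -3.70175564e+01, -3.29107297e-05,
        6.94330796e-03, -3.42931401e-05]), 'eef_pos': array([ 160.47069631, -603.42872861,  249.0435766 ]), 'orientation': array([-1.05721450e-03,  9.91573245e-01,  1.29542971e-01, -1.80652494e-05]), 'contact_force': array([ 0.07701116, -0.39247916, -0.36471082]), 'moment': array([ 0.03417945, -0.02118176,  0.00945081]), 'gripper_force': 0.0, 'finger_gap': 85.2880544853695}
19.0
scene {'vfov': 47.58475909631328, 'cx': 254.62636420743556, 'cy': 196.63199134158066, 'R': array([[-0.61720209,  0.78668309, -0.01383108],
       [ 0.524375  ,  0.39817216, -0.75265516],
       [-0.58659393, -0.47179301, -0.65826964]]), 't': array([ 347.74423068, -280.08793925, 1263.90001908])}
top {'vfov': 48.90297577573182, 'cx': 251.6087708730932, 'cy': 188.80438781520795, 'R': array([[ 2.72600770e-02, -9.99628366e-01, -1.34448002e-04],
       [-9.94644104e-01, -2.71107402e-02, -9.97402284e-02],
       [ 9.96995165e-02,  2.85265421e-03, -9.95013502e-01]]), 't': array([ -3.9901189 , 604.33827196, 958.10479911])}
```

View pics/scene0.png

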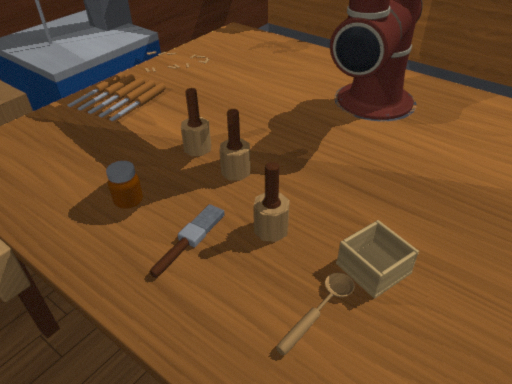

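View pics/top0.png

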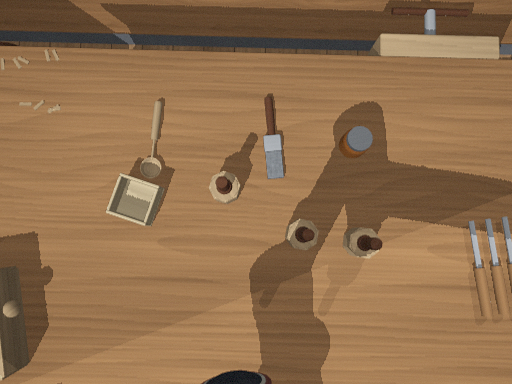

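The scene view shows three mallets at about (195,135), (235,155) and (270,215), with the pocket at (376,258), the jar at (124,185), the brush at (188,240) and the spoon at (318,312). In the top view the mallets are at (225,187), (303,235) and (362,243), and the pocket is at (135,199).

```bash
cat > h.py <<'E'
import numpy as np, cv2
from rig import *
def ray(c,uv,z):
    f=192/np.tan(np.radians(c["vfov"])/2)
    d=c["R"].T@np.array([(uv[0]-c["cx"])/f,(uv[1]-c["cy"])/f,1]); o=-c["R"].T@c["t"]
    return (o+d*(z-o[2])/d[2])
def proj(c,X):
    f=192/np.tan(np.radians(c["vfov"])/2); p=c["R"]@np.array(X,float)+c["t"]
    return np.array([f*p[0]/p[2]+c["cx"],f*p[1]/p[2]+c["cy"]])
E
python3 - <<'E'
from h import *
im=cv2.imread("pics/top0.png");sc=cv2.imread("pics/scene0.png")
for n,I,ps in(("top",im,[(225,184),(223,196),(218,194),(305,235),(294,236),(373,243),(356,238),(356,252),(200,200),(300,200),(112,200),(140,186)]),("scene",sc,[(193,100),(190,140),(270,180),(265,220),(230,120),(220,200),(345,265),(375,235)])):
    h=cv2.cvtColor(I,cv2.COLOR_BGR2HSV)
    for p in ps: print(n,p,h[p[1],p[0]])
big=[cv2.resize(im[150:280,100:400],None,fx=2.6,fy=2.6,interpolation=cv2.INTER_CUBIC)]
cv2.imwrite("pics/crop.png",big[0])
E
```

```text
top (225, 184) [ 11 135 104]
top (223, 196) [ 18  80 195]
top (218, 194) [ 18  81 192]
top (305, 235) [ 12 144  83]
top (294, 236) [ 18  91 135]
top (373, 243) [  9 118  82]
top (356, 238) [ 18  88 159]
top (356, 252) [ 18  94 125]
top (200, 200) [ 15 120 168]
top (300, 200) [ 16 126 166]
top (112, 200) [ 21  75 157]
top (140, 186) [ 21  62 209]
scene (193, 100) [ 10 175  51]
scene (190, 140) [ 17 125  88]
scene (270, 180) [ 12 181  45]
scene (265, 220) [ 17 132  87]
scene (230, 120) [ 12 178  53]
scene (220, 200) [ 14 175 141]
scene (345, 265) [ 20 108  80]
scene (375, 235) [ 20 109  89]
```

View pics/crop.png

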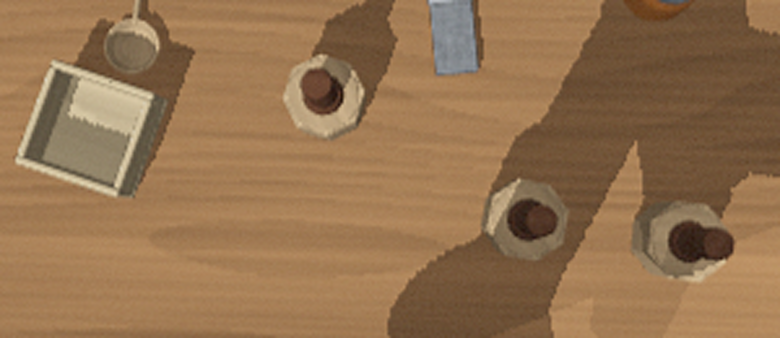

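Crop: handle-top discs are at about (321,85), (542,219) and (718,243), and the pocket rim's left corners are at (53,63) and (18,162). The pocket's right side needs a closer look.

```bash
python3 - <<'E'
from h import *
im=cv2.imread("pics/top0.png");c=get_calibration("top");s=get_calibration("scene");sc=cv2.imread("pics/scene0.png")
print(-c["R"].T@c["t"])
h=cv2.cvtColor(im,cv2.COLOR_BGR2HSV)
for x,y in[(223.5,182.7),(308.5,234.2),(376.2,243.5)]:
    T=ray(c,(x,y),160)
    p=proj(c,[*T[:2],70]); print("tip",T.round(1),"head top c",p.round(1),"scene tip",proj(s,T).round(1), "scene base", proj(s,[*T[:2],0]).round(1))
    m=np.zeros(h.shape[:2],np.uint8); x0,y0=int(p[0])-30,int(p[1])-30
    m[y0:y0+60,x0:x0+60]=(h[y0:y0+60,x0:x0+60,1]<106)*255
    n,l,st,ce=cv2.connectedComponentsWithStats(m); i=1+np.argmax(st[1:,4]); pts=np.argwhere(l==i)[:,::-1].astype(np.float32)
    (cx,cy),rad=cv2.minEnclosingCircle(pts); print("  circ",cx,cy,rad,"->",ray(c,(cx,cy),70).round(1),"diam mm",(2*rad*(ray(c,(cx+1,cy),70)-ray(c,(cx,cy),70))[1]).round(1))
# dark handle tips in scene
m=(cv2.cvtColor(sc,cv2.COLOR_BGR2HSV)[...,2]<62).astype(np.uint8)
for x0,x1,y0,y1 in[(180,210,80,135),(220,250,100,150),(258,290,160,212)]:
    q=np.argwhere(m[y0:y1,x0:x1]); t=q[q[:,0]==q[:,0].min()+3]; print("scene handle top y",q[:,0].min()+y0,"x at +3",t[:,1].mean()+x0)
cv2.imwrite("pics/pk.png",cv2.resize(im[165:235,100:170],(560,560),interpolation=cv2.INTER_CUBIC))
E
```

```text
[ 505.68768505    9.66228017 1013.60351204]
tip [602.1  69.6 160. ] head top c [226.2 187.3] scene tip [270.8 164.5] scene base [269.9 228.1]
  circ 224.5 187.0 16.650924682617188 -> [602.6  73.4  70. ] diam mm -74.8
tip [ 502.7 -104.7  160. ] head top c [303.1 233.9] scene tip [232.2 111.4] scene base [235.4 171.8]
  circ 301.529052734375 234.11985778808594 16.978473663330078 -> [ 502.1 -101.3   70. ] diam mm -75.4
tip [ 487.8 -240.7  160. ] head top c [364.3 242.3] scene tip [190.6  90.4] scene base [197.7 148.7]
  circ 360.6595764160156 243.12765502929688 19.043840408325195 -> [ 485.8 -232.6   70. ] diam mm -84.4
scene handle top y 89 x at +3 191.0
scene handle top y 110 x at +3 233.0
scene handle top y 167 x at +3 271.5
```

View pics/pk.png

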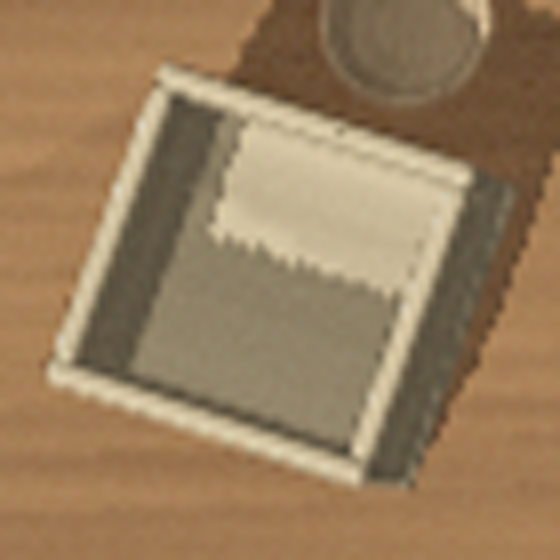

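The pocket rim's outer corners in the crop are at TL (160,65), TR (472,172), BR (365,487) and BL (48,378). The tip positions match in both views (within 3 px).

```bash
python3 - <<'E'
from h import *
c=get_calibration("top");s=get_calibration("scene")
P=np.array([ray(c,(x/8+99.5,y/8+164.5),60) for x,y in[(160,65),(472,172),(365,487),(48,378)]])
print(P.round(1),[np.linalg.norm(P[i]-P[i-1]).round(1) for i in range(4)]); C=P.mean(0);print(C, proj(s,C))
print("spoon",ray(c,(150,168),10),"jar",ray(c,(360,138),85))
E
```

```text
[[630.1 314.3  60. ]
 [601.9 224.   60. ]
 [512.  249.7  60. ]
 [540.2 340.7  60. ]] [np.float64(93.7), np.float64(94.6), np.float64(93.4), np.float64(95.3)]
[571.04850151 282.15933572  60.        ] [379.24681836 246.46376072]
spoon [649.77706197 257.74237488  10.        ] jar [ 719.52087352 -226.95263189   85.        ]
```

>>> carry_out(
  deltas=[
    [3.3,3.7,0,0,0,0,-1],
    [6.6,7.3,0,0,0,0,-1],
    [9.9,11,0,0,0,0,-1],
    [13.2,14.6,0,0,0,0,-1],
    [16.5,18.3,0,0,0,0,-1],
  ],
)

```text
time_s: 0.6
eef_pos: [326.3, -419.2, 249.8]
orientation: [-0.0, 0.992, 0.129, -0.0]
contact_force: [0.3, -1.1, 1.2]
finger_gap: 85.5
gripper_force: 0.0
```

>>> carry_out(
  deltas=[
    [3.3,3.7,0,0,0,0,-1],
    [6.6,7.3,0,0,0,0,-1],
    [9.9,11,0,0,0,0,-1],
    [13.1,14.6,0,0,0,0,-1],
    [16.1,18,0,0,0,0,-1],
  ],
)

```text
time_s: 1.1
eef_pos: [487.4, -239.0, 249.9]
orientation: [-0.0, 0.992, 0.13, -0.0]
contact_force: [0.3, -0.8, 1.4]
finger_gap: 85.5
gripper_force: 0.0
```

```bash
python3 - <<'E'
from h import *
s=read_state();print(s["eef_pos"]); w=get_calibration("wrist");I=cv2.cvtColor(read_camera("wrist"),cv2.COLOR_RGB2BGR)
print(proj(w,[487.8,-240.7,160]),proj(w,[487.8,-240.7,70]),proj(w,[502.7,-104,160]))
cv2.imwrite("pics/w1.png",I); np.save("w1.npy",w)
E
```

```text
[ 487.44936594 -238.96485676  249.93112045]
[257.73741348 205.6706731 ] [256.77378688 175.55499013] [ 48.30726962 128.22153185]
```

View pics/w1.png

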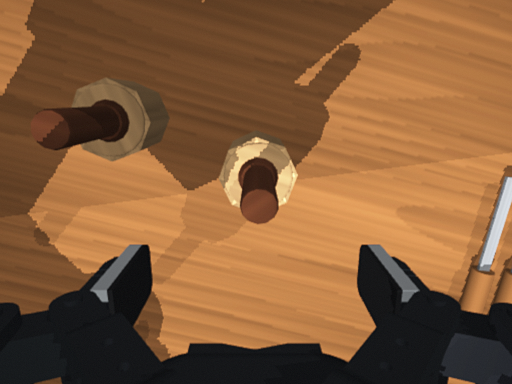

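The wrist view shows mallet c's handle tip at (258,206) and b's at (50,130), within 2 px of the predictions. Next I descend on c's handle.

>>> carry_out(
  deltas=[
    [0,-0.1,-4,0,0,0,-1],
    [0,-0.1,-8,0,0,0,-1],
    [0,-0.1,-11,0,0,0,-1],
    [0,-0.1,-13,0,0,0,-1],
    [0,-0.1,-13,0,0,0,-1],
  ],
)

```text
time_s: 1.65
eef_pos: [483.9, -240.2, 115.8]
orientation: [-0.003, 0.992, 0.13, -0.003]
contact_force: [0.4, 0.3, -0.0]
finger_gap: 85.6
gripper_force: 0.0
```

>>> carry_out(
  deltas=[
    [0,0,0,0,0,0,1],
    [0,0,0,0,0,0,1],
    [0,0,0,0,0,0,1],
    [0,0,0,0,0,0,1],
    [0,0,0,0,0,0,1],
  ],
)

```text
time_s: 2.15
eef_pos: [487.3, -242.4, 121.8]
orientation: [0.001, 0.992, 0.13, 0.001]
contact_force: [-0.9, 0.8, 4.8]
finger_gap: 24.7
gripper_force: 58.9
```

>>> carry_out(
  deltas=[
    [0,0,0,0,0,0,1],
    [0,0,0,0,0,0,1],
    [0,0,0,0,0,0,1],
  ],
)

```text
time_s: 2.45
eef_pos: [487.3, -242.4, 121.8]
orientation: [0.001, 0.992, 0.13, 0.001]
contact_force: [0.6, 0.8, 7.1]
finger_gap: 24.5
gripper_force: 58.9
```

>>> carry_out(
  deltas=[
    [0,0,1,0,0,0,1],
    [0,0,2,0,0,0,1],
    [0,0,3,0,0,0,1],
    [0,0,3,0,0,0,1],
    [0,0,3,0,0,0,1],
  ],
)

```text
time_s: 2.95
eef_pos: [486.7, -242.1, 150.7]
orientation: [0.0, 0.992, 0.13, 0.0]
contact_force: [-0.5, 0.1, -2.5]
finger_gap: 24.6
gripper_force: 59.0
```

>>> carry_out(
  deltas=[
    [0,0,0,0,0,0,1],
    [0,0,0,0,0,0,1],
    [0,0,0,0,0,0,1],
    [0,0,0,0,0,0,1],
    [0,0,0,0,0,0,1],
  ],
)

```text
time_s: 3.45
eef_pos: [486.5, -242.0, 150.2]
orientation: [-0.0, 0.992, 0.13, -0.0]
contact_force: [0.2, -0.5, -3.2]
finger_gap: 24.4
gripper_force: 59.0
```

>>> carry_out(
  deltas=[
    [0,0,0,0,0,0,1],
    [0,0,0,0,0,0,1],
  ],
)

```text
time_s: 3.65
eef_pos: [486.5, -242.0, 150.3]
orientation: [-0.0, 0.992, 0.13, -0.0]
contact_force: [0.1, 0.5, -2.1]
finger_gap: 24.9
gripper_force: 59.0
```

```bash
cat > f.py <<'E'
from h import *
F=[]
for i in range(10): read_camera("wrist"); F.append(read_state()["contact_force"])
s=read_state();print(np.mean(F,0).round(2),np.std(F,0).round(2),s["eef_pos"].round(1),s["time_s"])
E
python3 f.py
```

```text
[ 0.24  0.06 -2.72] [0.55 0.23 0.49] [ 486.6 -242.   150.3] 4.15
```

c weighs about 0.28 kg, so it is a light one. I set it back down.

>>> carry_out(
  deltas=[
    [0,0,-1.2,0,0,0,1],
    [0,0,-2.2,0,0,0,1],
    [0,0,-2.8,0,0,0,1],
    [0,0,-3,0,0,0,1],
    [0,0,-3,0,0,0,1],
  ],
)

```text
time_s: 4.65
eef_pos: [486.7, -241.9, 122.0]
orientation: [-0.0, 0.992, 0.13, -0.0]
contact_force: [-3.7, 3.7, 9.6]
finger_gap: 24.8
gripper_force: 60.0
```

>>> carry_out(
  deltas=[
    [0,0,0,0,0,0,1],
    [0,0,0,0,0,0,1],
    [0,0,0,0,0,0,-1],
    [0,0,0,0,0,0,-1],
    [0,0,0,0,0,0,-1],
  ],
)

```text
time_s: 5.15
eef_pos: [486.5, -242.0, 119.9]
orientation: [-0.0, 0.992, 0.13, -0.0]
contact_force: [-0.3, 0.7, 0.3]
finger_gap: 67.4
gripper_force: 0.0
```

>>> carry_out(
  deltas=[
    [0,0,0,0,0,0,-1],
    [0,0,0,0,0,0,-1],
    [0,0,0,0,0,0,-1],
  ],
)

```text
time_s: 5.45
eef_pos: [486.5, -242.0, 120.2]
orientation: [-0.0, 0.992, 0.13, -0.0]
contact_force: [0.8, -0.3, 0.1]
finger_gap: 85.4
gripper_force: 0.0
```

>>> carry_out(
  deltas=[
    [0,0,3,0,0,0,-1],
    [0,0,7,0,0,0,-1],
    [0,0,11,0,0,0,-1],
    [0.4,3,13,0,0,0,-1],
    [0.8,7,13,0,0,0,-1],
  ],
)

```text
time_s: 5.95
eef_pos: [496.5, -173.4, 255.5]
orientation: [0.003, 0.992, 0.128, 0.004]
contact_force: [0.1, 0.8, 0.4]
finger_gap: 85.2
gripper_force: 0.0
```

>>> carry_out(
  deltas=[
    [0.4,3.5,0,0,0,0,-1],
    [0.8,6.75,0,0,0,0,-1],
    [0.8,6.75,0,0,0,0,-1],
  ],
)

```text
time_s: 6.25
eef_pos: [502.7, -101.5, 250.4]
orientation: [-0.0, 0.991, 0.132, 0.0]
contact_force: [-0.3, 0.1, 0.8]
finger_gap: 85.5
gripper_force: 0.0
```

```bash
python3 - <<'E'
from h import *
s=read_state();print(s["eef_pos"],s["contact_force"]); w=get_calibration("wrist");I=cv2.cvtColor(read_camera("wrist"),cv2.COLOR_RGB2BGR)
print(proj(w,[502.5,-104.5,160]),proj(w,[487,-241,160]))
cv2.imwrite("pics/w2.png",I)
np.save("w2.npy",w,allow_pickle=True)
E
```

```text
[ 502.70490468 -101.54859499  250.40028813] [-0.3373628   0.11183     0.83042662]
[259.33510502 206.83384989] [444.1448331 276.901989 ]
```

View pics/w2.png

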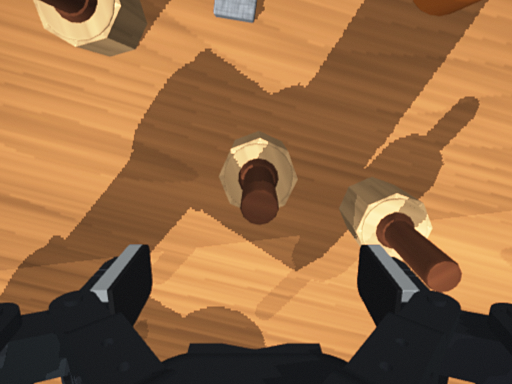

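Mallet c stands upright, with its tip at (444,276) as predicted. b's tip is at (259,206), also as predicted. I go down on b.

>>> carry_out(
  deltas=[
    [0,0,-4,0,0,0,-1],
    [0,0,-8,0,0,0,-1],
    [0,0,-11,0,0,0,-1],
    [0,0,-13,0,0,0,-1],
    [0,0,-13,0,0,0,-1],
  ],
)

```text
time_s: 6.8
eef_pos: [499.9, -104.7, 116.4]
orientation: [-0.002, 0.992, 0.129, -0.003]
contact_force: [-0.7, -0.8, 0.5]
finger_gap: 85.4
gripper_force: 0.0
```

>>> carry_out(
  deltas=[
    [0,0,0,0,0,0,-1],
    [0,0,0,0,0,0,-1],
    [0,0,0,0,0,0,1],
    [0,0,0,0,0,0,1],
    [0,0,0,0,0,0,1],
  ],
)

```text
time_s: 7.3
eef_pos: [503.0, -104.7, 121.1]
orientation: [0.0, 0.992, 0.13, 0.001]
contact_force: [-0.2, -0.3, 0.9]
finger_gap: 43.9
gripper_force: 0.0
```

>>> carry_out(
  deltas=[
    [0,0,0,0,0,0,1],
    [0,0,0,0,0,0,1],
    [0,0,0,0,0,0,1],
    [0,0,0,0,0,0,1],
    [0,0,0,0,0,0,1],
  ],
)

```text
time_s: 7.8
eef_pos: [502.9, -104.7, 120.8]
orientation: [0.0, 0.992, 0.13, 0.0]
contact_force: [0.1, -1.9, 3.8]
finger_gap: 24.5
gripper_force: 59.3
```

>>> carry_out(
  deltas=[
    [0,0,1,0,0,0,1],
    [0,0,2,0,0,0,1],
    [0,0,3,0,0,0,1],
    [0,0,3,0,0,0,1],
    [0,0,3,0,0,0,1],
  ],
)

```text
time_s: 8.3
eef_pos: [502.6, -104.5, 150.5]
orientation: [0.0, 0.992, 0.13, 0.0]
contact_force: [-0.1, 0.5, -7.7]
finger_gap: 24.4
gripper_force: 59.9
```

>>> carry_out(
  deltas=[
    [0,0,0,0,0,0,1],
    [0,0,0,0,0,0,1],
    [0,0,0,0,0,0,1],
    [0,0,0,0,0,0,1],
    [0,0,0,0,0,0,1],
  ],
)

```text
time_s: 8.8
eef_pos: [502.5, -104.5, 150.2]
orientation: [-0.0, 0.992, 0.13, -0.0]
contact_force: [-1.1, -0.5, -8.2]
finger_gap: 24.7
gripper_force: 59.9
```

```bash
python3 f.py
```

```text
[ 0.14  0.   -6.61] [0.5  0.58 0.47] [ 502.5 -104.5  150.3] 9.3
```

b weighs about 0.67 kg, so it is the lead-cored one. I raise it and carry it around mallet a toward the pocket.

>>> carry_out(
  deltas=[
    [0,0,2,0,0,0,1],
    [0,0,5,0,0,0,1],
    [-0.4,1,8,0,0,0,1],
    [-1.2,4,9,0,0,0,1],
    [-2,8,9,0,0,0,1],
  ],
)

```text
time_s: 9.8
eef_pos: [484.0, -25.0, 243.8]
orientation: [0.001, 0.992, 0.128, 0.003]
contact_force: [1.2, 0.6, -5.9]
finger_gap: 24.9
gripper_force: 60.3
```

>>> carry_out(
  deltas=[
    [-0.7,4,0,0,0,0,1],
    [-1.2,8,0,0,0,0,1],
    [-1.2,12,0,0,0,0,1],
    [-1.2,16,0,0,0,0,1],
    [-1.2,20,0,0,0,0,1],
  ],
)

```text
time_s: 10.3
eef_pos: [470.2, 177.1, 240.5]
orientation: [0.0, 0.992, 0.13, 0.0]
contact_force: [0.7, -0.6, -6.4]
finger_gap: 24.8
gripper_force: 60.3
```

>>> carry_out(
  deltas=[
    [0,2,0,0,0,0,1],
    [0,3,0,0,0,0,1],
    [0,3,0,0,0,0,1],
    [0,3,0,0,0,0,1],
  ],
)

```text
time_s: 10.7
eef_pos: [470.6, 204.6, 240.2]
orientation: [0.001, 0.992, 0.129, -0.0]
contact_force: [-0.3, -0.9, -6.4]
finger_gap: 24.2
gripper_force: 60.5
```

```bash
python3 - <<'E'
from h import *
s=read_state();print(s["eef_pos"],s["contact_force"]); w=get_calibration("wrist");I=cv2.cvtColor(read_camera("wrist"),cv2.COLOR_RGB2BGR)
for p in [[630.1,314.3,60],[601.9,224,60],[512,249.7,60],[540.2,340.7,60]]: print(proj(w,p).round(1))
cv2.imwrite("pics/w3.png",I); np.save("w3.npy",w,allow_pickle=True)
E
```

```text
[470.60137193 204.64110792 240.16918342] [-0.30814978 -0.94829153 -6.42512898]
[169.3 -58.4]
[273.3  14.4]
[216.4 116.9]
[116.6  54. ]
```

View pics/w3.png

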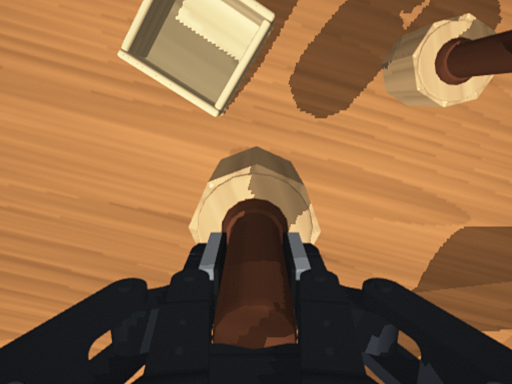

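Wrist view of the pocket: its corners are at (273,14), (217,115) and (118,54), within 2 px of the predictions, and the mallet hangs straight. I move above the pocket.

>>> carry_out(
  deltas=[
    [3,2.3,0,0,0,0,1],
    [6,4.6,0,0,0,0,1],
    [8.5,6.5,0,0,0,0,1],
    [10,7.65,0,0,0,0,1],
    [10,7.65,0,0,0,0,1],
  ],
)

```text
time_s: 11.25
eef_pos: [572.6, 281.7, 240.0]
orientation: [-0.0, 0.992, 0.129, 0.0]
contact_force: [-0.9, -0.8, -5.8]
finger_gap: 24.5
gripper_force: 60.7
```

>>> carry_out(
  deltas=[
    [0,0,-1,0,0,0,1],
    [0,0,-2.5,0,0,0,1],
    [0,0,-3.5,0,0,0,1],
    [0,0,-3.5,0,0,0,1],
    [0,0,-3.5,0,0,0,1],
  ],
)

```text
time_s: 11.75
eef_pos: [569.9, 281.6, 204.4]
orientation: [0.0, 0.992, 0.129, -0.001]
contact_force: [-0.6, -0.3, -7.6]
finger_gap: 24.7
gripper_force: 60.6
```

```bash
python3 - <<'E'
from h import *
s=read_state();print(s["eef_pos"],s["contact_force"]); a=cv2.cvtColor(read_camera("top"),cv2.COLOR_RGB2BGR); b=cv2.cvtColor(read_camera("scene"),cv2.COLOR_RGB2BGR)
x=np.hstack([cv2.resize(a[140:260,80:200],(400,400),interpolation=cv2.INTER_CUBIC),cv2.resize(b[180:300,310:430],(400,400),interpolation=cv2.INTER_CUBIC)])
cv2.imwrite("pics/p1.png",x)
E
```

```text
[569.90746907 281.58874127 204.39533058] [-0.58318497 -0.34477831 -7.55309682]
```

View pics/p1.png

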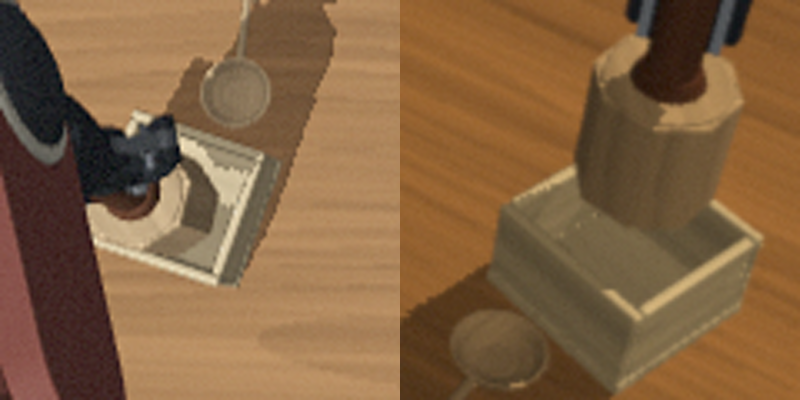

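The head hangs over the opening and looks centred in both views. I lower it.

>>> carry_out(
  deltas=[
    [0,0,-1,0,0,0,1],
    [0,0,-2,0,0,0,1],
    [0,0,-3,0,0,0,1],
    [0,0,-3.5,0,0,0,1],
    [0,0,-3.5,0,0,0,1],
  ],
)

```text
time_s: 12.35
eef_pos: [569.9, 281.6, 168.4]
orientation: [0.0, 0.992, 0.13, -0.001]
contact_force: [0.6, -0.9, -6.5]
finger_gap: 24.4
gripper_force: 60.8
```

>>> carry_out(
  deltas=[
    [0,0,-1,0,0,0,1],
    [0,0,-2.5,0,0,0,1],
    [0,0,-3.7,0,0,0,1],
    [0,0,-4,0,0,0,1],
    [0,0,-4,0,0,0,1],
  ],
)

```text
time_s: 12.85
eef_pos: [570.3, 281.9, 129.6]
orientation: [0.0, 0.992, 0.13, -0.0]
contact_force: [0.3, -0.1, -7.4]
finger_gap: 24.8
gripper_force: 61.2
```

>>> carry_out(
  deltas=[
    [0,0,-0.1,0,0,0,1],
    [0,0,-0.2,0,0,0,1],
    [0,0,-0.3,0,0,0,1],
    [0,0,-0.3,0,0,0,1],
    [0,0,-0.3,0,0,0,1],
  ],
)

```text
time_s: 13.35
eef_pos: [571.1, 282.2, 129.1]
orientation: [-0.0, 0.992, 0.13, 0.001]
contact_force: [-3.8, -2.0, 4.9]
finger_gap: 24.6
gripper_force: 61.5
```

Contact with the floor at about 129 mm is consistent with being seated, so I release and rise.

>>> carry_out(
  deltas=[
    [0,0,0,0,0,0,-1],
    [0,0,0,0,0,0,-1],
    [0,0,0,0,0,0,-1],
    [0,0,0,0,0,0,-1],
    [0,0,0,0,0,0,-1],
  ],
)

```text
time_s: 13.85
eef_pos: [570.6, 282.0, 127.2]
orientation: [-0.0, 0.992, 0.13, 0.0]
contact_force: [0.3, 0.8, -0.6]
finger_gap: 85.2
gripper_force: 0.0
```

>>> carry_out(
  deltas=[
    [0,0,0,0,0,0,-1],
    [0,0,3,0,0,0,-1],
    [0,0,7,0,0,0,-1],
    [0,0,11,0,0,0,-1],
    [0,0,14,0,0,0,-1],
  ],
)

```text
time_s: 14.35
eef_pos: [571.1, 282.2, 270.5]
orientation: [-0.0, 0.992, 0.13, 0.002]
contact_force: [0.1, -0.6, 0.2]
finger_gap: 85.1
gripper_force: 0.0
```

>>> carry_out(
  deltas=[
    [-4,0,2,0,0,0,-1],
    [-8,0,2,0,0,0,-1],
    [-12,0,2,0,0,0,-1],
    [-12,0,2,0,0,0,-1],
    [-12,0,2,0,0,0,-1],
  ],
)

```text
time_s: 14.85
eef_pos: [450.1, 282.1, 287.6]
orientation: [-0.0, 0.992, 0.13, 0.001]
contact_force: [0.9, 0.1, 0.2]
finger_gap: 85.2
gripper_force: 0.0
```

```bash
python3 - <<'E'
from h import *
s=read_state();print(s["eef_pos"],s["contact_force"],s["time_s"]); a=cv2.cvtColor(read_camera("top"),cv2.COLOR_RGB2BGR); b=cv2.cvtColor(read_camera("scene"),cv2.COLOR_RGB2BGR)
x=np.hstack([cv2.resize(a[70:290,80:400],(400,275),interpolation=cv2.INTER_AREA),cv2.resize(b[80:356,90:420],(400,335)) [:275]])
cv2.imwrite("pics/end.png",cv2.resize(b[70:370,60:430],(740,600)))
E
```

```text
[450.13771387 282.10708333 287.59017645] [0.8842332  0.13758977 0.20950815] 14.85
```

View pics/end.png

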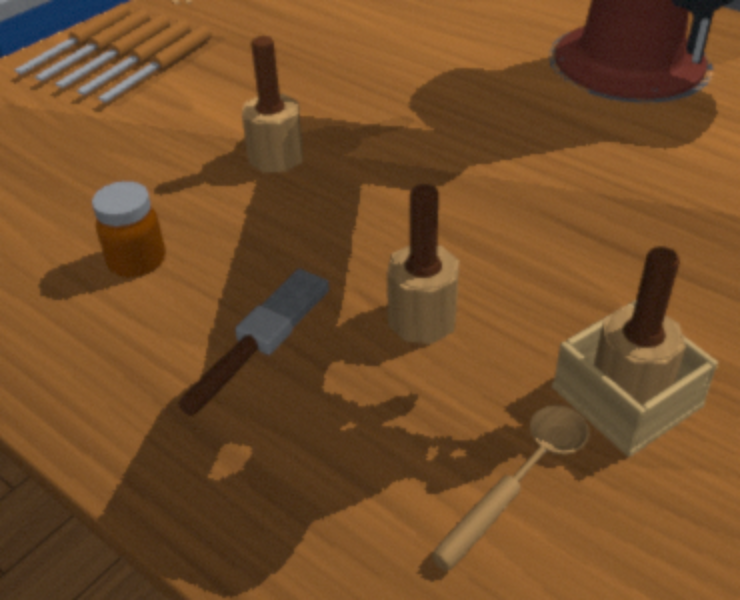

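The final view shows the heavy mallet upright in the pocket, tip at (660,258). Mallet a at (423,270) and c at (270,110) are standing, and the spoon, brush and jar have not moved.

```bash
python3 -c "
from rig import *
print(r.hand_in())"
```

```text
the job is handed in; nothing more can be done
None
```

The job is handed in: mallet_b was the lead-cored one (about 0.67 kg against 0.28 kg for mallet_c; mallet_a was not lifted or weighed, since only one is heavy). It stands head down in the pocket, the other two stand at their places, and the spoon, brush and jar were left alone.

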